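Seat the level knob on its splined shaft and hold the push switch down

ROBOT

A 6-joint arm with a two-finger parallel gripper is mounted at the origin on the work surface. World frame = base frame: x ahead of the robot, y to its left, z up, the work surface at z = 0. Lengths are in mm, angles in degrees, forces in N, time in s.
With the tool pointing down it reaches from about 300 to 850 mm from the base axis. Payload 4.2 kg.
Tool frame: the origin (TCP) lies at the very end of the fingers, on their centre line; the grasp point (between the pads) lies 19 mm behind it; z points along the fingers, y is the line along which they close (so a half turn about z gives the same grasp; the last joint's range is limited). The gripper opens to 91 mm and grips with 3 to 60 N. Pads are 32 mm wide; open, the fingers measure 118 mm over their backs; the gripper's body (76 mm by 178 mm) begins 60 mm behind the grasp point.
Start: joints at [-72.536, 18.312, 89.639, -0, 72.044, -1.146], TCP at [183.498, -544.953, 191.076] pointing down, gripper open.
Joint ranges: [-177.97, 177.97], [-48.28, 115.42], [12.27, 149.76], [-77.06, 257.06], [2.81, 150.46], [-146.56, 146.56]. Speed limits (degrees/s): [147.25, 147.25, 180, 180, 180, 180].

INTERFACE

Orientations are given as [roll, pitch, yaw] about the fixed x, y, z axes, in that order (R = Rz(yaw) Ry(pitch) Rx(roll)).
In Python, from workcell import env gives the robot as it stands.
- The arm moves only by the shell command python3 -m pendant 'ROWS' [FORCE]. ROWS is a JSON object of lists of equal length, an entry for each row: "translation": the shift along the tool's x, y, z in mm, a list of three; "roll": the turn about the tool's z in rad; "hand": the closure in counts, from 0 (fully open) to 255 (shut). In form: {"translation": [[dx, dy, dz], ...], "roll": [roll, ...], "hand": [hand, ...]}. A call has exactly 8 rows; each row shifts and turns the commanded pose from where the row before left it, along the tool's axes as they then stand; what a row does not reach is not made up. A row lasts 1/12 s, in which the tool goes at most 41.7 mm and 7.16 degrees, less where a joint would pass 70% of its speed; a pose out of reach is approached as far as the arm can. A call with a gripper value outside its range is refused whole. The fingers move at their own pace and stop on an object; FORCE is the grip in N (left out, the last holds). Time passes only in rows, so rows that do not move let the fingers close, or fill a call up. It gives the time, the measured TCP pose, the force, the opening and the grip force at its end, in the units of the state.
- env.state(): the state, without advancing time (a new reading comes with each control period).
- env.grab_frame(name): name is "scene" or "top" or "wrist"; returns a dict with "frame" (384x512x3 uint8, red, green, blue), "z_map" (384x512 float32, mm along the optical axis (not along the pixel's ray), 0 where there is no reading), "fx", "fy", "cx", "cy" (pixels), "pose" (4x4, takes a point from camera to world coordinates). Camera axes: x right, y down, z forward; pixel columns grow to the right and rows downward; lengths in mm; the calibration is good to about 2 mm. The wrist camera is an equidistant fisheye: a pixel r from the principal point sees the ray r / f radians off the axis. A picture is of the moment at which its call begins.
- env.job_done(): hands the job in; it is judged then, once.
Trained networks look in a picture, given as the dict that the camera call returned (one of the last four; its "shot" number tells which), for a name from the list of things; names that differ only in an ending like _2 or _b are one class to them, and where a whole thing is asked for, a point or a joint stands for the part that bears it (a point fixed in the world has none). Each returns a list of dicts, best first, with "score" (0 to 1); they miss things now and then, are a little off and sometimes report something else, mostly with a low value. They report only what shows in the picture. A call takes as long as a camera call. They do not tell look-alikes from the thing itself.
- env.recognise(picture, label): "rect" ([centre column, centre row, width, height] in pixels, round what is visible of it).
- env.regions_of(picture, label): "pixels" (384x512 bool, what is visible of it) and "rect" ([centre column, centre row, width, height] in pixels, round what is visible of it).
The state is a dict: "time_s": time; "qpos": joint angles; "qvel": joint speeds; "effort": joint torques, N m; "ee_pos": TCP position; "ee_rot": TCP orientation; "force": force on the tool from outside, world axes, zero at the start; "torque": the same for the moment, N m; "gripper_width": finger opening in mm; "gripper_force": force on a finger pad.
Only numpy, scipy, OpenCV 4.12 (cv2) and the standard library are available. Lean on these libraries where they do the work, as an engineer would, in place of code of your own. Each camera call takes 0.05 s, during which the arm holds its last target. There are 200 camera calls.

TASK

Pick up the blue fluted knob, turn it until the cross-shaped bore underneath lines up with the brass splines of the bare shaft on the amplifier's control panel, and slide it down until it is fully home on the shaft. Then push the knob down against the shaft's spring, right to the bottom of its travel, and finish like that: your gripper still on the knob, holding it pressed in. Leave the heatsink, the copper lug and the nylon standoff where they are.

Things in the scene. Friction and masses are not known exactly. Their poses are not given: they have to be found in the camera images.
- knob: Loose blue fluted knob, 40 mm across, 36 mm tall, about 50 g, upright on the desk. Origin at the centre of its underside, z up. White pointer line on top, from centre towards its own +x. Cross-shaped bore in its underside, 18 mm deep: two crossing slots along the knob's own x and y, each 8.4 mm wide, 22.4 mm long. Grip it across any diameter.
- bore_end (a point): The closed upper end of the knob's bore: a point on the knob's axis 18 mm above its underside. It meets the top of the shaft when the knob is fully home.
- shaft: Bare upright brass shaft, a plus shape from above: ribs along its own x and y, 6 mm wide, 20 mm long, tops rounded (r 3 mm). 1.2 mm play on every side in the bore; fits at any of four quarter turns. Origin on its axis at the panel face when up, its top 34 mm above. Turns stiffly (0.06 N m) about its axis, within 2.6 rad either way; start angle varies, given by this orientation.
- shaft_top (a point): Centre of the top of the shaft, 34 mm above the panel when the shaft is up. With the knob fully home and the shaft up, the knob's underside is 16 mm above the panel; pressed to the bottom, 8 mm above it.
- press (a joint): How far the shaft is pushed down into the amplifier: 0 = up, 0.008 m = bottom stop. A spring pushes it up with 4 N at the start of the stroke and about 9 N at the bottom; it springs back if let go.
- amp: Fixed amplifier control unit lying face up: 154 mm (its x) by 234 mm (its y), aluminium panel 45 mm above the desk, wooden cheeks 47 mm high. Origin at the centre of its underside. Shaft at its (-10, -30) mm, in a black bushing 30 mm across, 5 mm high. Two fitted black knobs, 26 mm across, 18 mm tall, on the panel at its (-25, 68) and (35, 68) mm.
- heatsink: Loose silver finned heatsink, 45 by 60 mm, 28 mm tall. Origin at the centre of its underside. Leave it alone.
- lug: Loose flat copper ring lug, 32 by 14 mm, 4 mm thick. Origin on its underside, near its middle. Leave it alone.
- standoff: Loose cream nylon standoff, upright cylinder 16 mm in diameter, 25 mm tall. Origin at the centre of its underside. Leave it alone.
- board: Fixed green circuit board on short brass posts, 110 by 85 mm, parts up to 26 mm high. Origin at the centre of its underside on the desk. Not needed.
There are look-alikes about, which are no part of the job. There is more than one size of the knob; the one meant has the size given above.

How it is judged:
By the outcome, as a careful person would: the job done as asked, in the order asked, and still so for the second after the job is handed in, while the arm keeps its last pose, push and grip.
It also fails if it takes over 35 s, if anything falls off the work surface, if the arm or the gripper's body presses on something with over 40 N, if the wrist force passes 120 N, or if a joint passes its speed limit or range.

## Working session

There is one attempt and no reset: what is moved stays moved. The work goes in short steps, Python scripts to look and compute and a shell command to move; the robot and the scene stay as the last step left them, time stands still between calls to the robot, and variables do not carry over. Pictures are saved under pics/ and viewed, at most 10 in all, crops included, and the job is handed in when it is done.

```bash
mkdir -p pics; ls
cat > h.py <<'E'
import numpy as np, cv2
from workcell import env
def pts(f):
    z=f["z_map"];v,u=np.mgrid[0:384,0:512]
    P=np.stack([(u-f["cx"])/f["fx"]*z,(v-f["cy"])/f["fy"]*z,z],-1)
    T=np.array(f["pose"]);W=P@T[:3,:3].T+T[:3,3];W[z==0]=np.nan
    return W
def save(f,n,crop=None,s=1):
    im=f["frame"][:,:,::-1]
    if crop: im=im[crop[1]:crop[3],crop[0]:crop[2]]
    cv2.imwrite("pics/"+n,cv2.resize(im,None,fx=s,fy=s,interpolation=cv2.INTER_CUBIC))
E
python3 - <<'E'
from h import *
s=env.state();print(s)
t=env.grab_frame("top");c=env.grab_frame("scene")
im=np.vstack([t["frame"],c["frame"]])[:,:,::-1]
save(t,"top.png",None,1.5)
save(c,"scene.png",None,1.5)
for n,f in(("top",t),("scene",c)):
  W=pts(f)
  for l in("knob","shaft","heatsink","lug","standoff","amp","board"):
    for r in env.regions_of(f,l)[:5]:
      m=r["pixels"];w=W[m];w=w[~np.isnan(w[:,0])]
      print(n,l,round(r["score"],2),np.round(r["rect"]),np.round(np.median(w,0)),np.round(np.percentile(w,2,axis=0)),np.round(np.percentile(w,98,axis=0)))
E
```

```text
pics
{'time_s': 0.0, 'qpos': array([-7.25355963e+01,  1.83513457e+01,  8.97076260e+01,  8.71168156e-04,
        7.20447183e+01, -1.14674064e+00]), 'qvel': array([-0.00408277, -0.04174813, -0.00369211,  0.04535047, -0.01857946,
       -0.0637861 ]), 'effort': array([-6.54964751e-04, -4.12462378e+01, -2.31975496e+01,  7.27312826e-02,
        4.56398574e-02, -1.54705294e-04]), 'ee_pos': array([ 183.33619973, -544.39411501,  190.21502992]), 'ee_rot': array([-1.79896347e+02, -2.90324043e-03,  1.86108724e+01]), 'force': array([0.84522187, 0.13161942, 0.69406322]), 'torque': array([-0.00748659, -0.01810113,  0.03460617]), 'gripper_force': 0.0, 'gripper_width': 91.02333697742547}
top knob 0.78 [249. 275.  19.  24.] [ 374. -119.   47.] [ 350. -143.   41.] [396. -97.  52.]
top knob 0.73 [270. 232.  15.  16.] [ 473. -174.   36.] [ 454. -191.   30.] [ 490. -155.   40.]
top knob 0.58 [300. 226.  10.  14.] [ 482. -244.   27.] [ 470. -258.   22.] [ 495. -231.   32.]
top shaft 0.42 [167. 205.   3.   8.] [540.  77.  77.] [533.  70.  49.] [548.  85.  82.]
top heatsink 0.78 [297. 127.  23.  19.] [ 740.
[... 672 characters left out ...]
145.    7.] [401. -99.  51.]
scene knob 0.47 [213. 197.   8.  20.] [ 492. -245.   23.] [ 475. -258.    2.] [ 498. -232.   31.]
scene shaft 0.55 [356. 185.   6.  10.] [543.  77.  69.] [536.  72.  53.] [551.  86.  81.]
scene heatsink 0.82 [223. 281.  31.  29.] [ 748. -242.    8.] [ 718. -270.    2.] [ 765. -214.   31.]
scene standoff 0.66 [222. 281.  33.  27.] [ 746. -243.    8.] [ 709. -270.    0.] [ 765. -214.   31.]
scene standoff 0.16 [354. 187.   8.  12.] [543.  78.  67.] [536.  72.  51.] [551.  89.  81.]
scene amp 0.63 [369. 205. 120.  76.] [567. 100.  46.] [463. -13.   7.] [642. 232.  64.]
scene board 0.72 [108. 229.  46.  39.] [ 565. -481.    8.] [ 508. -527.    1.] [ 617. -437.   27.]
```

Run:
```python
from h import *
t=env.grab_frame("top")
a=t["frame"][90:310,130:350,::-1];a=cv2.resize(a,(590,590),interpolation=cv2.INTER_CUBIC)
b=cv2.resize(t["frame"][220:245,258:283,::-1],(200,200),interpolation=cv2.INTER_CUBIC)
c=cv2.resize(t["frame"][193:218,155:180,::-1],(200,200),interpolation=cv2.INTER_CUBIC)
d=np.vstack([b,c,np.zeros((190,200,3),np.uint8)])
cv2.imwrite("pics/a.png",np.hstack([a,d]))
W=pts(t)
for n,(u0,u1,v0,v1),lo in(("knob",(258,283,220,245),33),("shaft",(150,185,190,222),65)):
  w=W[v0:v1,u0:u1].reshape(-1,3);w=w[w[:,2]>lo];print(n,len(w),w.mean(0),w.min(0),w.max(0))
print(t["pose"],t["fx"])
```

```text
knob 171 [ 472.06920932 -172.79875897   36.23521601] [ 453.40667856 -191.40076772   33.01024179] [ 490.39583413 -154.4295719    42.78452133]
shaft 44 [539.97110958  78.4276453   76.68090403] [531.34360269  68.40497964  65.89096369] [548.50840518  89.79709524  82.35690698]
[[-1.62804548e-02 -9.94510872e-01  1.03358950e-01  4.27755511e+02]
 [-9.99397426e-01  1.93549355e-02  2.88126879e-02 -1.68749085e+02]
 [-3.06550372e-02 -1.02827585e-01 -9.94226713e-01  1.26736544e+03]
 [ 0.00000000e+00  0.00000000e+00  0.00000000e+00  1.00000000e+00]] 499.49443107333354
```

View pics/a.png

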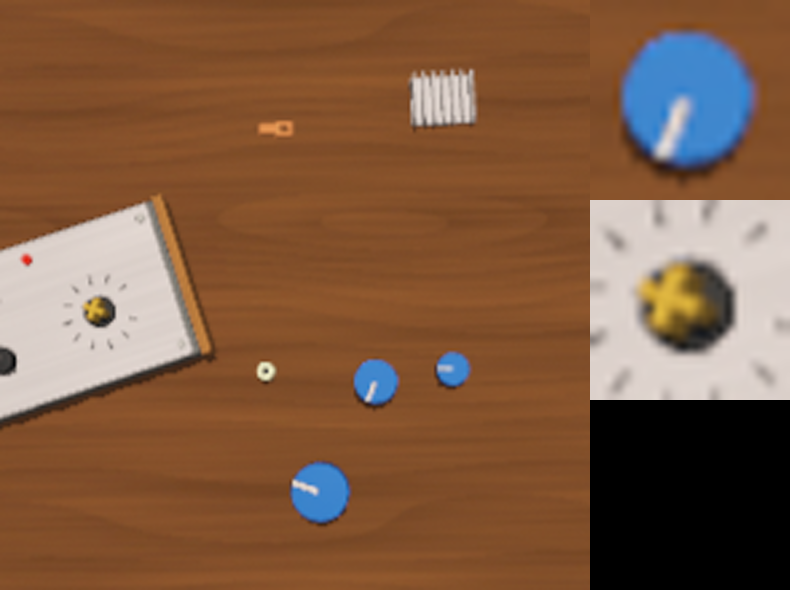

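Candidates in the top image are the blue knobs at (249,275), about 46 mm across and 47 tall, (270,232), about 38–40 mm across and 36 tall, and (300,226), about 26 mm across and 27 tall. The middle one, (270,232), fits the 40 × 36 mm description. Its enlarged crop (upper right) shows the pointer at about 156°. I'm moving over it.

```bash
python3 -m pendant '{"translation":[[32,-21,0],[32,-21,0],[32,-21,0],[32,-21,0],[32,-21,0],[32,-21,0],[32,-21,0],[32,-21,0]],"roll":[0,0,0,0,0,0,0,0],"hand":[0,0,0,0,0,0,0,0]}' 20
python3 -m pendant '{"translation":[[32,-21,0],[32,-21,0],[32,-21,0],[32,-21,0],[0,0,0],[0,0,0],[0,0,0],[0,0,0]],"roll":[0,0,0,0,-0.12,-0.12,-0.12,-0.12],"hand":[0,0,0,0,0,0,0,0]}' 
python3 -m pendant '{"translation":[[0,0,0],[0,0,0],[0,0,0],[0,0,0],[0,0,0],[0,0,0],[0,0,0],[0,0,0]],"roll":[-0.12,-0.12,-0.12,-0.12,-0.12,-0.12,-0.05,0],"hand":[0,0,0,0,0,0,0,0]}'
python3 - <<'E'
from h import *
w=env.grab_frame("wrist");save(w,"w1.png",None,1.5)
print(w["fx"],w["cx"],w["cy"],w["pose"])
for r in env.regions_of(w,"knob")[:4]:print(r["score"],r["rect"])
for r in env.regions_of(w,"shaft")[:4]:print(r["score"],r["rect"])
E
```

```text
time_s: 1.52
ee_pos: [373.3, -302.5, 191.3]
ee_rot: [180.0, -0.0, 18.6]
force: [-0.0, -0.4, -0.1]
gripper_width: 91.0
gripper_force: 0.0
time_s: 2.18
ee_pos: [467.2, -183.1, 191.1]
ee_rot: [180.0, 0.0, 46.5]
force: [-0.6, 0.7, 0.1]
gripper_width: 91.1
gripper_force: 0.0
time_s: 2.85
ee_pos: [467.0, -183.6, 191.1]
ee_rot: [180.0, 0.0, 90.3]
force: [0.5, 1.1, 0.1]
gripper_width: 91.2
gripper_force: 0.0
297.3186396354542 254.07864022504722 194.06784760086026 [[ 9.99988081e-01  4.81126198e-03  8.29849246e-04  4.66218586e+02]
 [ 4.85579928e-03 -9.62400949e-01 -2.71589459e-01 -1.06485211e+02]
 [-5.08040336e-04  2.71590251e-01 -9.62412841e-01  3.84309455e+02]
 [ 0.00000000e+00  0.00000000e+00  0.00000000e+00  1.00000000e+00]]
0.74 [259.0, 164.1, 30.3, 34.0]
0.72 [176.8, 125.9, 49.1, 46.6]
0.68 [264.2, 218.8, 22.1, 23.1]
```

View pics/w1.png

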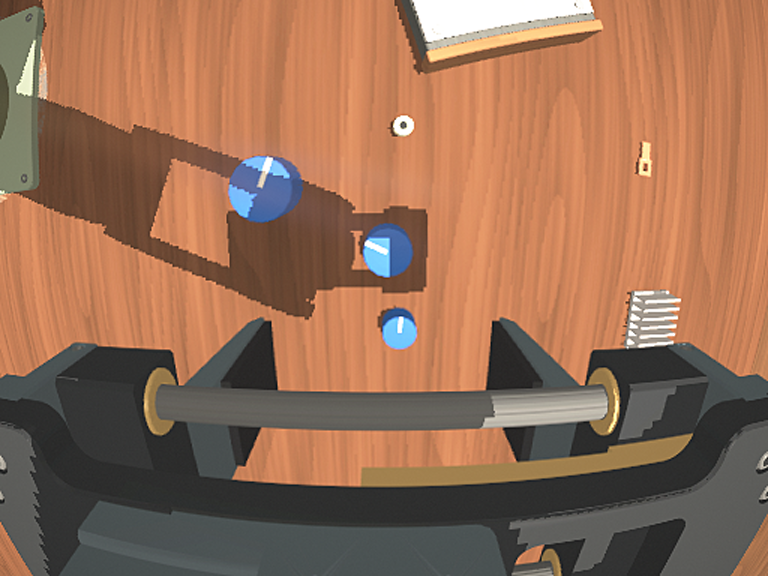

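Wrist view: the target knob is at (388,250) in the 1.5× picture, with its pointer to the left and slightly up. The small knob is at (399,329) and the big one at (265,188). Next I'll measure the knob's centre and pointer here.

```bash
cat >> h.py <<'E'
def wpts(f,plane=None):
    v,u=np.mgrid[0:384,0:512].astype(float);x=(u-f["cx"])/f["fx"];y=(v-f["cy"])/f["fy"];th=np.hypot(x,y)+1e-9
    D=np.stack([x/th*np.tan(th),y/th*np.tan(th),np.ones_like(th)],-1)
    T=np.array(f["pose"]);R=D@T[:3,:3].T
    s=f["z_map"] if plane is None else (plane-T[2,3])/R[...,2]
    return R*s[...,None]+T[:3,3]
E
python3 - <<'E'
from h import *
w=env.grab_frame("wrist")
im=w["frame"].astype(int)
W=wpts(w);P=wpts(w,36)
m=env.regions_of(w,"knob")
for r in m:
  if abs(r["rect"][0]-259)<10 and abs(r["rect"][1]-164)<10:
    k=r["pixels"]
top=k&(W[...,2]>31)&(np.hypot(W[...,0]-470,W[...,1]+173)<28)
c=P[top];print("top pts",len(c),np.median(W[top],0),c.min(0),c.max(0))
(cx,cy),rad=cv2.minEnclosingCircle(c[:,:2].astype(np.float32));print("circle",cx,cy,rad)
hsv=cv2.cvtColor(w["frame"],cv2.COLOR_RGB2HSV)
wh=top&(im[...,0]>0.62*im[...,2])
q=P[wh][:,:2];d=q-[cx,cy];print(len(q));
_,_,V=np.linalg.svd(q-q.mean(0));ax=V[0]*np.sign(V[0]@d.mean(0));print("pointer deg",np.degrees(np.arctan2(ax[1],ax[0])),np.degrees(np.arctan2(*d.mean(0)[::-1])),q.mean(0))
print(env.state()["ee_pos"])
E
```

```text
top pts 838 [ 471.13496796 -172.53284387   35.53618672] [ 452.00810947 -192.14072177   36.        ] [ 490.23994107 -153.2280009    36.        ]
circle 471.7206115722656 -172.49929809570312 19.988407135009766
78
pointer deg 141.0341874846705 170.15555315699018 [ 465.05280827 -171.34224093]
[ 466.9921998  -183.59098479  191.08045079]
```

Run:
```python
from h import *
def ana(f,P,c,n):
  d=P[...,:2]-c;rr=np.hypot(d[...,0],d[...,1])
  s=cv2.cvtColor(f["frame"],cv2.COLOR_RGB2HSV)[...,1]
  top=rr<18.5
  wt=np.clip(150-s.astype(float),0,None)*top
  sel=wt>20
  a=np.degrees(np.arctan2((wt*d[...,1]).sum(),(wt*d[...,0]).sum()))
  q=d[sel];V=np.linalg.svd(q-q.mean(0))[2][0];V=V*np.sign(V@q.mean(0))
  print(n,sel.sum(),a,np.degrees(np.arctan2(V[1],V[0])),q.mean(0),np.hypot(*q.T).min(),np.hypot(*q.T).max())
w=env.grab_frame("wrist");ana(w,wpts(w,36),[471.6,-172.5],"wrist")
t=env.grab_frame("top");T=np.array(t["pose"])
v,u=np.mgrid[0:384,0:512];R=np.stack([(u-t["cx"])/t["fx"],(v-t["cy"])/t["fy"],np.ones(u.shape)],-1)@T[:3,:3].T
P=R*((36-T[2,3])/R[...,2])[...,None]+T[:3,3]
ana(t,P,[472.0,-172.8],"top")
```

```text
wrist 167 164.42292020486437 115.1549246008598 [-6.82095765  1.77375001] 0.5487886207509823 18.447545368475613
top 177 24.51283084202998 -11.894539538724924 [0.047163   0.09435046] 1.6035107908060238 18.493188029438866
```

```bash
cat >> h.py <<'E'
def ortho(f,c,z,half=25,n=500):
    "top-down view of plane z; right = world x, up = world y"
    g=(np.arange(n)+.5)/n*2*half-half
    X,Y=np.meshgrid(c[0]+g,c[1]-g)
    T=np.array(f["pose"]);q=(np.stack([X,Y,np.full_like(X,z)],-1)-T[:3,3])@T[:3,:3]
    r=np.hypot(q[...,0],q[...,1]);th=np.arctan2(r,q[...,2])/r
    return cv2.remap(f["frame"][:,:,::-1].copy(),(f["cx"]+f["fx"]*q[...,0]*th).astype(np.float32),(f["cy"]+f["fy"]*q[...,1]*th).astype(np.float32),cv2.INTER_CUBIC)
E
python3 - <<'E'
from h import *
w=env.grab_frame("wrist");cv2.imwrite("pics/o1.png",ortho(w,[471.6,-172.5],36))
E
```

```text
(no output)
```

View pics/o1.png

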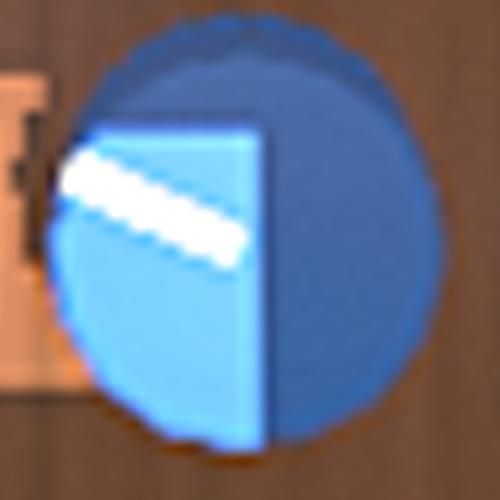

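The rectified view shows the white pointer running from (235,247) to (75,170), so the knob yaw is about 155°. Its centre is about (471.5, −172.5). Descending to grasp.

```bash
python3 -m pendant '{"translation":[[11,4.5,0],[0,0,25],[0,0,30],[0,0,30],[0,0,30],[0,0,30],[0,0,25],[0,0,15]],"roll":[0,0,0,0,0,0,0,0],"hand":[0,0,0,0,0,0,0,0]}' 25
python3 -m pendant '{"translation":[[0,0,0],[0,0,0],[0,0,0],[0,0,0],[0,0,0],[0,0,0],[0,0,0],[0,0,0]],"roll":[0,0,0,0,0,0,0,0],"hand":[255,255,255,255,255,255,255,255]}' 25
```

```text
time_s: 3.92
ee_pos: [470.2, -171.2, 3.5]
ee_rot: [-179.8, -0.1, 90.2]
force: [-0.2, 0.2, 0.4]
gripper_width: 91.4
gripper_force: 0.0
time_s: 4.58
ee_pos: [471.6, -172.7, 6.5]
ee_rot: [180.0, 0.0, 90.2]
force: [0.5, 0.5, 0.8]
gripper_width: 40.8
gripper_force: 0.0
```

```bash
python3 -m pendant '{"translation":[[0,0,0],[0,0,0],[0,0,-5],[0,0,-25],[0,0,-35],[0,0,-35],[0,0,-35],[0,0,-15]],"roll":[0,0,0,0,0,0,0,0],"hand":[255,255,255,255,255,255,255,255]}' 25
python3 - <<'E'
from h import *
w=env.grab_frame("wrist");s=env.state();print(s["ee_pos"],s["gripper_width"],s["gripper_force"])
o=ortho(w,s["ee_pos"][:2],s["ee_pos"][2]+30,30,560)
cv2.imwrite("pics/o2.png",np.hstack([o,cv2.resize(w["frame"][200:330,120:400,::-1],(240,112))  if 0 else o[:,:1]]))
E
```

```text
time_s: 5.25
ee_pos: [473.5, -173.4, 160.9]
ee_rot: [179.6, 0.2, 90.2]
force: [0.9, -0.4, -0.0]
gripper_width: 38.8
gripper_force: 25.0
[ 474.5091259  -173.75242931  162.12894481] 38.76429540186522 24.99988853931427
```

View pics/o2.png

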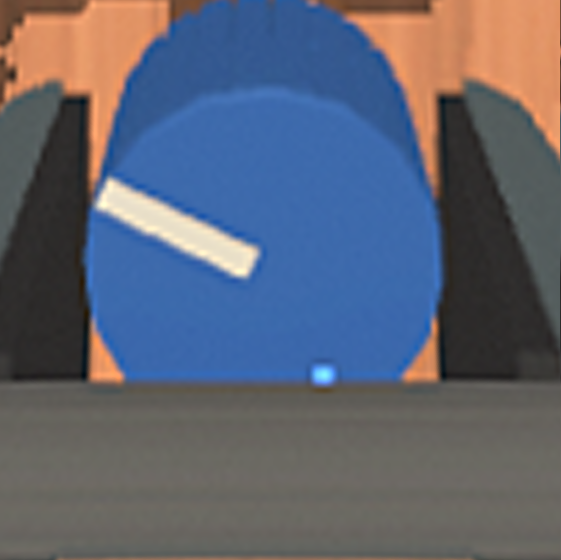

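The knob is held. The pointer runs from (255,263) to (103,190), about 154.3° at tool yaw 90.2°. Now I'll move so the wrist camera sits above the shaft.

```bash
python3 -m pendant '{"translation":[[29,11,0],[29,11,0],[29,11,0],[29,11,0],[29,11,0],[31,11,0],[0,0,0],[0,0,0]],"roll":[0,0,0,0,0,0,0,0],"hand":[255,255,255,255,255,255,255,255]}'
python3 - <<'E'
from h import *
w=env.grab_frame("wrist");s=env.state();print(s["ee_pos"],s["ee_rot"],s["gripper_width"])
W=wpts(w)
for r in env.regions_of(w,"shaft")[:3]:
  q=W[r["pixels"]];print(r["score"],r["rect"],np.median(q,0),q.max(0))
m=(np.abs(W[...,0]-540)<25)&(np.abs(W[...,1]-78)<25)&(W[...,2]>74)
q=W[m];print(len(q),q.mean(0),q.min(0),q.max(0))
c=q.mean(0)[:2]
hsv=cv2.cvtColor(w["frame"],cv2.COLOR_RGB2HSV);
o=ortho(w,c,78,25);o2=ortho(w,s["ee_pos"][:2],s["ee_pos"][2]+30,25,300)
cv2.imwrite("pics/o3.png",np.hstack([o,np.vstack([o2,np.zeros((200,300,3),np.uint8)])]))
E
```

```text
time_s: 5.97
ee_pos: [536.3, 4.9, 154.9]
ee_rot: [-179.9, 0.0, 90.4]
force: [-0.3, 0.0, -0.1]
gripper_width: 38.8
gripper_force: 25.0
[536.04244851   3.84375906 155.08714505] [-1.79877634e+02  3.71041617e-02  9.03148474e+01] 38.703839394831405
0.72 [259.5, 116.8, 21.3, 24.1] [538.66897925  80.44611021  77.81475434] [547.75489276  89.65524185 348.13337048]
1290 [536.44911374  81.67176529 299.48308504] [529.55976932  69.52672374  74.24928952] [548.69359488  89.65524185 348.13337048]
```

View pics/o3.png

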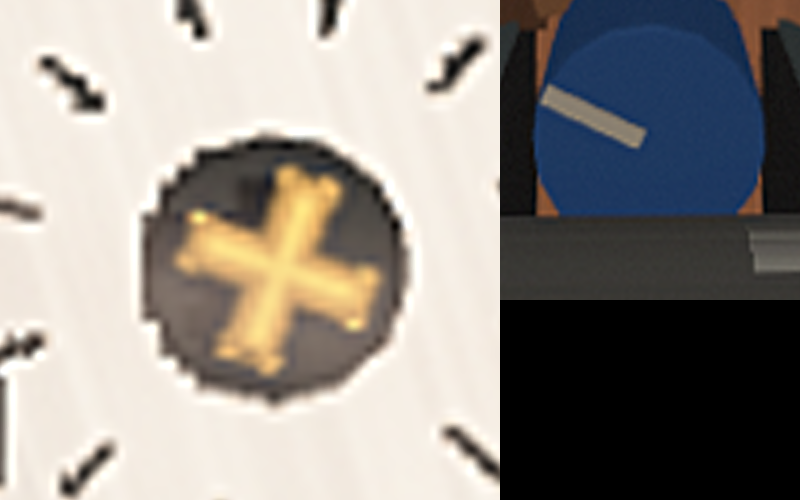

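The shaft cross is centred at about (280,265) px in the rectified view. Its arm tips are at (308,180)/(248,358) and (365,298)/(188,240), so its ribs lie near 71.5° and −18°. The knob is at about 154.5° (64.5° mod 90), so it needs a turn of roughly +7°. I'll refine that numerically.

```bash
cat >> h.py <<'E'
def cross(w,c,z=78):
    for _ in range(3):
        h=cv2.cvtColor(ortho(w,c,z,20,400),cv2.COLOR_BGR2HSV)
        m=(h[...,1]>95)&(h[...,0]>8)&(h[...,0]<35)&(h[...,2]>90)
        v,u=np.nonzero(m);x=(u+.5)/10-20;y=20-(v+.5)/10
        k=np.hypot(x,y)<13;x,y=x[k],y[k]
        c=np.array(c)+[(x.min()+x.max())/2*0+x.mean(),y.mean()]
    x=x-x.mean();y=y-y.mean();r=np.hypot(x,y)
    a=np.degrees(np.angle((r**4*np.exp(4j*np.arctan2(y,x))).sum()))/4
    return c,a%90,len(x)
def pointer(w,c,z):
    o=ortho(w,c,z,25,500);h=cv2.cvtColor(o,cv2.COLOR_BGR2HSV)
    m=((h[...,1]<110)&(h[...,2]>80)).astype(np.uint8);m[350:]=0
    n,l,st,ce=cv2.connectedComponentsWithStats(m)
    for i in range(1,n):
        (a,b),(ww,hh),_=cv2.minAreaRect(np.argwhere(l==i)[:,::-1].astype(np.float32))
        L,S=max(ww,hh),min(ww,hh)
        if 120<L<260 and 15<S<50:
            q=np.argwhere(l==i)[:,::-1].astype(np.float32);vx,vy,_,_=cv2.fitLine(q,2,0,.01,.01).ravel()
            print("pointer ang mod180",np.degrees(np.arctan2(-vy,vx))%180,"mid",c[0]+a/10-25,c[1]+25-b/10,L,S)
    hb=((h[...,0]>98)&(h[...,0]<125)&(h[...,1]>130)).astype(np.uint8)
    return o
E
python3 - <<'E'
from h import *
w=env.grab_frame("wrist");s=env.state();print(s["ee_pos"],s["ee_rot"])
for z in (76,79):print(cross(w,[539.4,80.2],z))
pointer(w,s["ee_pos"][:2],s["ee_pos"][2]+30)
t=env.grab_frame("top")
E
```

```text
[536.0126378    2.83319339 155.48712073] [-1.79918533e+02  2.79577218e-02  9.01876109e+01]
(array([539.34623222,  79.93234787]), np.float64(70.41688950961506), 21116)
(array([539.3064405 ,  79.93381281]), np.float64(70.39013101904696), 20657)
pointer ang mod180 154.60031 mid 526.084247300992 7.7465997657713 186.6017608642578 41.84661865234375
```

```bash
python3 -m pendant '{"translation":[[25,1.3,0],[27,1.3,0],[24.9,1.2,0],[0,0,0],[0,0,20],[0,0,20],[0,0,15],[0,0,0]],"roll":[0,0,0,-0.108,0,0,0,0],"hand":[255,255,255,255,255,255,255,255]}' 30
python3 -m pendant '{"translation":[[0,0,0],[0,0,0],[0,0,0],[0,0,0],[0,0,0],[0,0,0],[0,0,0],[0,0,0]],"roll":[0,0,0,0,0,0,0,0],"hand":[255,255,255,255,255,255,255,255]}'
python3 - <<'E'
from h import *
P=[env.state()["ee_pos"]]
w=env.grab_frame("wrist");P.append(env.state()["ee_pos"]);c=env.grab_frame("scene");P.append(env.state()["ee_pos"]);print(np.round(P,1),env.state()["ee_rot"])
s=env.state();e=np.mean(P,0)
pointer(w,e[:2],e[2]+30)
a=cv2.resize(c["frame"][140:220,316:396,::-1],(500,500),interpolation=cv2.INTER_CUBIC)
cv2.imwrite("pics/s1.png",np.hstack([a,cv2.resize(w["frame"][150:300,180:330,::-1],(300,500))]))
E
```

```text
time_s: 6.83
ee_pos: [537.6, 79.1, 98.1]
ee_rot: [-179.6, 0.0, 96.3]
force: [-1.4, -0.3, -0.1]
gripper_width: 38.4
gripper_force: 30.0
time_s: 7.5
ee_pos: [540.3, 80.7, 101.2]
ee_rot: [180.0, 0.0, 96.4]
force: [-0.4, -1.4, -0.4]
gripper_width: 38.8
gripper_force: 30.0
[[540.3  80.7 101.2]
 [540.3  80.6 101.1]
 [540.3  80.6 101. ]] [1.79996984e+02 6.18217032e-03 9.64218317e+01]
pointer ang mod180 160.74718 mid 529.9742112654382 84.0482745242073 186.67584228515625 42.03347396850586
```

View pics/s1.png

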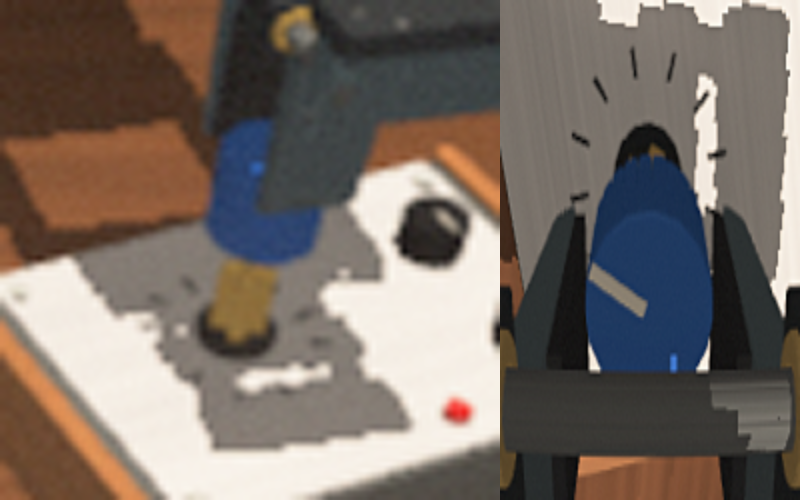

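The scene crop shows the knob bottom at (263,250) hovering over the shaft, perhaps 1–2 mm too far right (+y). The wrist crop shows the bushing just behind the knob. I'll correct slightly and lower to touch.

```bash
python3 -m pendant '{"translation":[[-0.8,-1.1,0],[0,0,4],[0,0,4],[0,0,3],[0,0,3],[0,0,3],[0,0,2],[0,0,1]],"roll":[0,0,0,0,0,0,0,0],"hand":[255,255,255,255,255,255,255,255]}' 30
python3 -m pendant '{"translation":[[0,0,0],[0,0,0],[0,0,0],[0,0,0],[0,0,0],[0,0,0],[0,0,0],[0,0,0]],"roll":[0,0,0,0,0,0,0,0],"hand":[255,255,255,255,255,255,255,255]}'
```

```text
time_s: 8.27
ee_pos: [539.0, 79.6, 80.6]
ee_rot: [-180.0, 0.0, 96.4]
force: [0.4, -0.8, -0.9]
gripper_width: 38.7
gripper_force: 30.0
time_s: 8.93
ee_pos: [539.2, 79.7, 81.1]
ee_rot: [180.0, 0.0, 96.4]
force: [-0.7, -0.4, 0.1]
gripper_width: 38.5
gripper_force: 30.0
```

No contact force about 4 mm below the shaft top, so the knob is entering. Continuing down.

```bash
python3 -m pendant '{"translation":[[0,0,2],[0,0,2],[0,0,2],[0,0,2],[0,0,2],[0,0,2],[0,0,0],[0,0,0]],"roll":[0,0,0,0,0,0,0,0],"hand":[255,255,255,255,255,255,255,255]}' 40
python3 -m pendant '{"translation":[[0,0,1],[0,0,1],[0,0,1],[0,0,1],[0,0,0],[0,0,0],[0,0,0],[0,0,0]],"roll":[0,0,0,0,0,0,0,0],"hand":[255,255,255,255,255,255,255,255]}' 40
```

```text
time_s: 9.6
ee_pos: [539.1, 79.6, 68.8]
ee_rot: [-180.0, 0.0, 96.4]
force: [0.1, 0.3, 0.2]
gripper_width: 38.3
gripper_force: 40.0
time_s: 10.27
ee_pos: [539.5, 79.7, 65.3]
ee_rot: [180.0, 0.0, 96.4]
force: [-1.1, -0.9, 4.1]
gripper_width: 38.6
gripper_force: 40.0
```

The 4 N spring contact came at the expected height, so the knob is home. Now pressing down.

```bash
python3 -m pendant '{"translation":[[0,0,1],[0,0,1],[0,0,1],[0,0,1],[0,0,0],[0,0,0],[0,0,0],[0,0,0]],"roll":[0,0,0,0,0,0,0,0],"hand":[255,255,255,255,255,255,255,255]}' 55
python3 -m pendant '{"translation":[[0,0,1],[0,0,1],[0,0,1],[0,0,0],[0,0,0],[0,0,0],[0,0,0],[0,0,0]],"roll":[0,0,0,0,0,0,0,0],"hand":[255,255,255,255,255,255,255,255]}' 55
```

```text
time_s: 10.93
ee_pos: [539.5, 79.7, 61.4]
ee_rot: [180.0, 0.0, 96.4]
force: [-1.0, 0.2, 5.8]
gripper_width: 38.0
gripper_force: 55.0
time_s: 11.6
ee_pos: [539.6, 79.7, 59.1]
ee_rot: [179.9, 0.0, 96.4]
force: [-2.5, -0.4, 10.9]
gripper_width: 38.3
gripper_force: 55.0
```

```bash
python3 -m pendant '{"translation":[[0,0,0.7],[0,0,0.7],[0,0,0],[0,0,0],[0,0,0],[0,0,0],[0,0,0],[0,0,0]],"roll":[0,0,0,0,0,0,0,0],"hand":[255,255,255,255,255,255,255,255]}' 55
python3 - <<'E'
from h import *
c=env.grab_frame("scene");w=env.grab_frame("wrist");s=env.state();print(s["ee_pos"],s["force"])
pointer(w,s["ee_pos"][:2],s["ee_pos"][2]+30)
a=cv2.resize(c["frame"][140:220,316:396,::-1],(500,500),interpolation=cv2.INTER_CUBIC)
cv2.imwrite("pics/s2.png",np.hstack([a,cv2.resize(w["frame"][150:300,180:330,::-1],(300,500))]))
E
```

```text
time_s: 12.27
ee_pos: [539.8, 79.8, 58.9]
ee_rot: [179.9, 0.0, 96.4]
force: [-4.1, -0.6, 18.1]
gripper_width: 37.8
gripper_force: 55.0
[539.79157551  79.74859447  58.90778745] [-3.42184962 -1.0700491  19.00725474]
pointer ang mod180 160.49855 mid 529.3142180307079 83.08880900825218 188.3278045654297 42.32057571411133
```

View pics/s2.png

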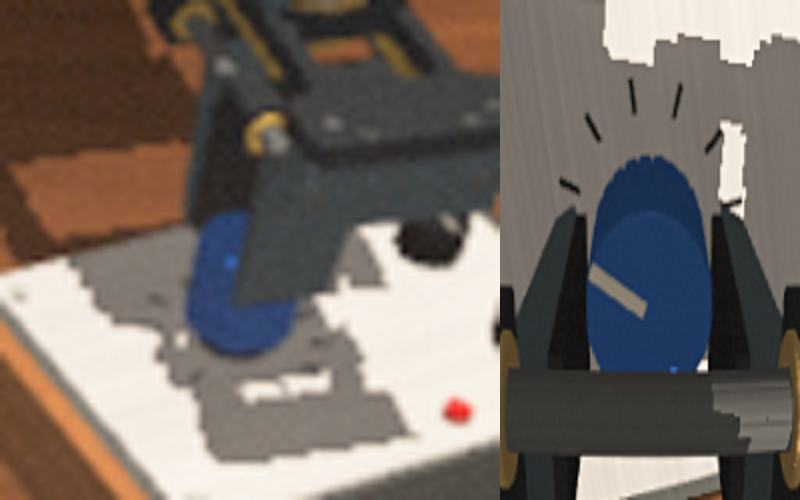

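The knob sits down over the bushing. The force went from 11 N to 18 N over only 0.2 mm at TCP z of 58.9 mm (59 expected), so the shaft is on its bottom stop. Handing in.

```bash
python3 -c "
from workcell import env
print(env.job_done())"
```

```text
the job is handed in; nothing more can be done
None
```

The 40 mm blue knob is lined up and fully home on the shaft, and the gripper is still on it, holding it against the bottom stop with about 18 N; I handed it in after about 12 s of robot time, and no verdict came back.

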